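# Slide the butter dish between the pots to the bread board

### The job

Push the covered blue butter dish along the worktop, lengthwise through the narrow gap between the red pot and the green pot, until its leading end lies flush against the edge of the wooden bread board, then take your hand away. Only push it by its blue base with the fingers: do not lift or tip it, leave its white lid alone, and do not disturb the other things.

Things in the scene. Friction and masses are not known exactly. Their poses are not given: they have to be found in the camera images.
- dish: Butter dish to be pushed, loose, 0.4 to 0.75 kg. Its blue base is a block 110 mm long (x) by 90 mm wide (y) with upright sides from the worktop to 26 mm height. Origin: centre of its underside. It starts 150 to 210 mm before the gap, up to 45 mm to either side of the gap's centre line, its x within about 0.4 rad of the station's x. Either end may lead.
- lid: White lid, part of the butter dish (it cannot come off), 84 by 64 mm, centred on top of the blue base, so it stands 13 mm in from every side of the base; its top is 46 mm above the worktop, with a knob to 56 mm. Not to be touched. Origin: centre of its underside, 26 mm above the worktop.
- station: Fixed group: two pots and the bread board. Origin: on the worktop, mid-gap between the pots' centres. x points through the gap to the board, about world +y (within 0.25 rad); the dish waits on the -x side. The gap is 98 mm wide at x = 0 (y -49 to +49 mm): 4 mm to spare on each side of the dish. Pushed home, the dish's origin is at x = 110 mm, y near 0, wholly past the pots.
- red_pot (a point): Centre of the red round pot with a wooden lid knob, 50 mm up; pot 80 mm across, 54 mm high with its knob, fixed; at y = +89 mm of the station.
- green_pot (a point): The same for the green pot, 80 mm across, 54 mm high, fixed; at y = -89 mm of the station.
- board_edge (a point): Middle of the upper edge of the bread board on the side facing the gap, 35 mm above the worktop, at x = 165 mm of the station. The board is fixed, 220 mm (x) by 320 mm (y), 35 mm thick; this edge is upright and square to the station's x.
- toast_rack: Steel toast rack standing on the board, 50 by 130 mm, 78 mm high, loose, leave alone. Origin: underside.
- spatula: Steel spatula with a dark wooden handle, 200 mm long, lying on the board, loose, leave alone. Origin: underside.
- egg_cup: Yellow egg cup, 46 mm across, 56 mm high, loose, about 110 mm beside the centre line (station +y side) past the red pot; leave alone. Origin: underside.
- shaker: Glass salt shaker with a steel top, 39 mm across, 73 mm high, loose, beside the green pot; leave alone. Origin: underside.
- jam_jar: Amber jam jar with a white cap, 64 mm across, 85 mm high, loose, about 140 mm beside the centre line (station -y side) past the green pot; leave alone. Origin: underside.
- mug: White mug, 80 mm across, 90 mm high, to the right of the waiting dish, loose, leave alone. Origin: underside.
- mill: Dark wooden pepper mill, 56 mm across, 152 mm high, to the right of the waiting dish, loose, leave alone. Origin: underside.
Mind the look-alikes: they are no part of the job. Leave any pink or purple look-alike of the dish alone.

How it is judged:
By the outcome, as a careful person would: the job done as asked, in the order asked, and still so for the second after the job is handed in, with the robot touching nothing.
It also fails if it takes over 64 s, if anything falls off the work surface, if the arm or the gripper's body presses on something with over 40 N, if the wrist force passes 120 N, or if a joint passes its speed limit or range.

### The arm

A 7-joint arm with a two-finger parallel gripper is mounted at the origin on the work surface. World frame = base frame: x ahead of the robot, y to its left, z up, the work surface at z = 0. Lengths are in m, angles in rad, forces in N, time in s.
With the tool pointing down it reaches from about 0.4 to 0.85 m from the base axis. Payload 4.5 kg.
Tool frame: the origin (TCP) lies midway between the tips of the shut fingers; the grasp point (between the pads) lies 19 mm behind it; z points along the fingers, y is the line along which they close (so a half turn about z gives the same grasp; the last joint's range is limited). The gripper opens to 88 mm and grips with 3 to 60 N. Pads are 18 mm wide; open, the fingers measure 123 mm over their backs; the gripper's body (75 mm by 187 mm) begins 45 mm behind the grasp point.
Start: joints at [1.204, 0.689, -0.195, 1.565, 0.157, 0.902, -0.215], TCP at [0.244, -0.575, 0.239] pointing down, gripper open.
Joint ranges: [-3.01, 3.01], [-0.46, 2.08], [-1.47, 1.51], [0.13, 2.56], [-1, 4.14], [0.04, 2.09], [-2.66, 2.66]. Speed limits (rad/s): [2.57, 2.57, 3.14, 3.14, 3.14, 3.14, 3.14].

### API

Orientations are given as a unit quaternion [x, y, z, w].
In Python, from plant import r, eyes, finish_job gives the robot as it stands. The module is installed in compiled form; this text tells all that it offers.
- The arm moves only by the tool move_arm, never from a script. Its argument "motion" is a list of rows, each a list of 7 numbers: the shift along the tool's x, y, z in mm, then the turn, a rotation vector about the tool's x, y, z in degrees, then the closure, from 0 (fully open) to 1 (shut). A call has 1 to 5 rows; each row is the pose to reach, as a shift and turn from the pose commanded when the call began, along the tool's axes at that moment; what a row does not reach only later rows make up. A row lasts 1/8 s, in which the tool goes at most 62.5 mm and 10.7 degrees, less where a joint would pass 70% of its speed; a pose out of reach is approached as far as the arm can. A call with a gripper value outside its range is refused whole. The fingers move at their own pace and stop on an object; "newtons" is the grip in N (left out, the last holds). Time passes only in rows, so rows that repeat a pose let the fingers close. It gives the time, the measured TCP pose, the force, the opening and the grip force at its end, in the units of the state.
- r.get_state(): the state, without advancing time (a new reading comes with each control period).
- eyes.snapshot(name): name is "scene" or "top"; returns a dict with "frame" (384x512x3 uint8, red, green, blue), "z_map" (384x512 float32, m along the optical axis (not along the pixel's ray), 0 where there is no reading), "intrinsics" (3x3 intrinsics, pixels), "dist" ([k1, k2, p1, p2, k3] as OpenCV has them; the pictures are not rectified), "world_to_cam" (4x4, takes a point from world to camera coordinates). Camera axes: x right, y down, z forward; pixel columns grow to the right and rows downward; lengths in m; the calibration is good to about 2 mm. A picture is of the moment at which its call begins.
- finish_job(): hands the job in; it is judged then, once.
The state is a dict: "clock": time; "q": joint angles; "qd": joint speeds; "joint_torque": joint torques, N m; "tool_pos": TCP position; "eef_rot": TCP orientation; "contact_force": force on the tool from outside, world axes, zero at the start; "moment": the same for the moment, N m; "opening": opening from 0.0 (shut) to 1.0 (fully open); "finger_force": force on a finger pad.
Only numpy, scipy, OpenCV 4.12 (cv2) and the standard library are available. Lean on these libraries where they do the work, as an engineer would, in place of code of your own. Each camera call takes 0.05 s, during which the arm holds its last target. There are 200 camera calls.

## Working session

There is one attempt and no reset: what is moved stays moved. The work goes in short steps, Python scripts to look and compute and a tool call to move; the robot and the scene stay as the last step left them, time stands still between calls to the robot, and variables do not carry over. Pictures are saved under pics/ and viewed, at most 10 in all, crops included, and the job is handed in when it is done.

Besides the shell and the picture viewer there is one more tool, called after "Request:" by a JSON object that holds its "name" and its "arguments". move_arm: Moves the arm, as the interface text tells. Its arguments: {"type":"object","properties":{"motion":{"type":"array","items":{"type":"array","items":{"type":"number"}}},"newtons":{"type":"number"}},"required":["motion"]}

```bash
mkdir -p pics; python3 - <<'E'
from plant import r, eyes
import cv2,numpy as np
print(r.get_state())
for n in("scene","top"):
    s=eyes.snapshot(n); cv2.imwrite(f"pics/{n}0.png",s["frame"][:,:,::-1]); np.savez(f"{n}0.npz",**s)
    print(s["intrinsics"],s["dist"],s["world_to_cam"])
a=cv2.imread("pics/top0.png");
E
```

```text
{'clock': 0.0, 'q': array([ 1.20379464,  0.68998373, -0.19449075,  1.56636765,  0.15732369,
        0.90250844, -0.21505667]), 'qd': array([-0.00040671, -0.00095421,  0.00065243,  0.00045415,  0.00117833,
       -0.00037543,  0.00043059]), 'joint_torque': array([-6.29900733e-04, -5.27567124e+01, -1.26692958e+00, -1.53429937e+01,
       -5.25590801e-02,  6.55801938e-03,  1.48384242e-04]), 'tool_pos': array([ 0.24353014, -0.57489771,  0.23790332]), 'eef_rot': array([ 9.79973751e-01,  1.99124509e-01, -2.69880901e-04, -8.97492015e-04]), 'contact_force': array([0.36494242, 0.17262527, 0.46450267]), 'moment': array([ 0.00114157, -0.00944169, -0.03236827]), 'finger_force': 0.0, 'opening': 1.0010844424843468}
[[352.07425888   0.         259.24793598]
 [  0.         352.07425888 190.81179516]
 [  0.           0.           1.        ]] [-0.085599  0.        0.        0.        0.      ] [[ 0.52680421  0.84991949  0.01068551 -0.25477395]
 [ 0.57509931 -0.34714956 -0.74077525 -0.28991541]
 [-0.62588985  0.39638875 -0.67166797  1.37056081]
 [ 0.          0.          0.          1.        ]]
[[353.20594639   0.         254.95464077]
 [  0.         353.20594639 194.62007537]
 [  0.           0.           1.        ]] [-0.05482899  0.          0.          0.          0.        ] [[-0.11868742 -0.99293108  0.00108069  0.01332529]
 [-0.96837449  0.11551141 -0.22115146  0.57258319]
 [ 0.21946333 -0.02729441 -0.97523888  0.81614277]
 [ 0.          0.          0.          1.        ]]
```

View pics/top0.png

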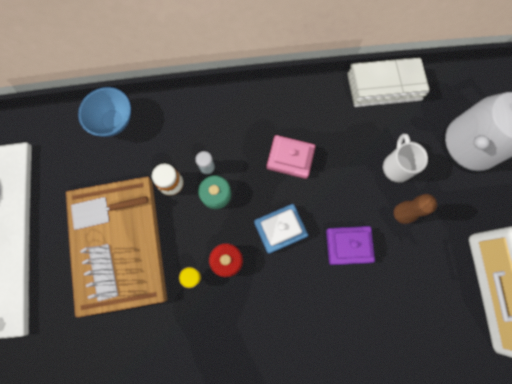

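View pics/scene0.png

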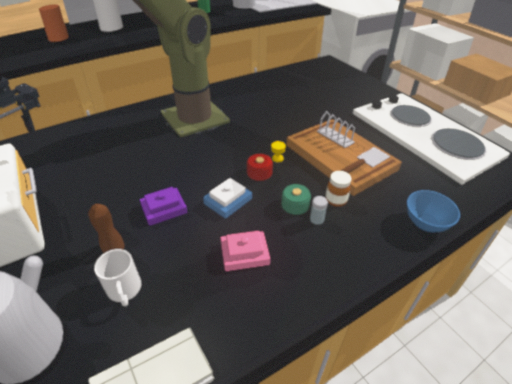

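The top view shows the blue dish at about (281,228), the red pot at (226,260), the green pot at (215,192) and the board's facing edge at about column 158. The purple (351,245) and pink (291,156) dishes are the look-alikes.

```bash
cat > h.py <<'E'
import cv2,numpy as np
def cloud(s):
    K,d,T=s["intrinsics"],s["dist"],s["world_to_cam"]; h,w=s["z_map"].shape
    uv=np.stack(np.meshgrid(np.arange(w),np.arange(h)),-1).reshape(-1,1,2).astype(float)
    n=cv2.undistortPoints(uv,K,d).reshape(h,w,2)
    ray=np.dstack([n,np.ones((h,w))])@T[:3,:3]; c=-T[:3,:3].T@T[:3,3]
    return c,ray,c+ray*s["z_map"][...,None]
def plane(c,ray,m,z):
    q=ray[m]; return (c+q*((z-c[2])/q[:,2])[:,None])[:,:2]
def big(m):
    n,l,st,ct=cv2.connectedComponentsWithStats(m.astype(np.uint8)); i=1+np.argmax(st[1:,4]); return l==i
def blob(m,u,v,R):
    k=np.zeros(m.shape,bool); k[v-R:v+R,u-R:u+R]=1; return big(m&k)
def rect(P):
    (a,b),(w,h),t=cv2.minAreaRect(P.astype(np.float32)); 
    B=cv2.boxPoints(((a,b),(w,h),t)); e=[B[1]-B[0],B[2]-B[1]]; e=max(e,key=np.linalg.norm)
    th=np.arctan2(e[1],e[0]); th=th%np.pi
    return np.array([a,b]),(max(w,h),min(w,h)),th
E
python3 - <<'E'
from h import *
for n,pix in(("top",dict(dish=(281,228),red=(226,260),green=(215,192),board=(115,247))),("scene",dict(dish=(228,197),red=(260,167),green=(296,199),board=(345,152)))):
    s=dict(np.load(n+"0.npz")); c,ray,X=cloud(s); hsv=cv2.cvtColor(s["frame"],cv2.COLOR_RGB2HSV).astype(int); H,S,V=[hsv[...,i] for i in range(3)]
    print(n,"cam",c)
    for k,(u,v) in pix.items():
        if k=="board": m=blob((H>5)&(H<25)&(S>90)&(V>90),u,v,75)
        if k=="dish": m=blob(((H>95)&(H<120)&(S>90)&(V>60))|((V>150)&(S<60)),u,v,32)
        if k=="red": m=blob(((H<6)|(H>172))&(S>150)&(V>60),u,v,24)
        if k=="green": m=blob((H>65)&(H<95)&(S>80)&(V>40),u,v,24)
        z=X[m][:,2]; print(k,m.sum(),"z pct",np.percentile(z,[5,25,50,75,95]).round(4))
        if k=="dish":
            b=m&(S>90); zb=X[b][:,2]; print(" blue z",np.percentile(zb,[5,25,50,75,95]).round(4))
            t=m&(X[...,2]>.019)&(X[...,2]<.07); print(" depth rect",rect(X[t][:,:2]))
            t2=m.copy(); print(" plane26 rect",rect(plane(c,ray,t2,.026)))
            t=m&(S<60); print(" lid plane46",rect(plane(c,ray,t,.046)))
        elif k=="board":
            t=m&(abs(X[...,2]-.035)<.008); print(" rect",rect(X[t][:,:2])); print(" plane",rect(plane(c,ray,m,.035)))
        else:
            t=m&(X[...,2]>.03); print(" circ",cv2.minEnclosingCircle(X[t][:,:2].astype(np.float32)),np.percentile(X[t][:,2],[50,90]))
            kb=np.zeros_like(m); kb[v-12:v+12,u-12:u+12]=1; kb&=(H>8)&(H<28)&(S>50)&(V>120)
            if kb.any(): kb=big(kb); print(" knob",kb.sum(),plane(c,ray,kb,.05).mean(0),X[kb].mean(0))
E
```

```text
top cam [ 0.37694309 -0.03063267  0.92254736]
dish 1644 z pct [0.0003 0.0257 0.0435 0.0465 0.049 ]
 blue z [-0.0009  0.0033  0.0253  0.0268  0.0286]
 depth rect (array([ 0.48579434, -0.10956864]), (0.11018387973308563, 0.0905817374587059), np.float32(1.8607626))
 plane26 rect (array([ 0.48453015, -0.10975375]), (0.1174582988023758, 0.0963791236281395), np.float32(1.8605433))
 lid plane46 (array([ 0.48440591, -0.10997374]), (0.08850353211164474, 0.06859584152698517), np.float32(1.8723773))
red 792 z pct [0.0004 0.0439 0.0479 0.0492 0.0508]
 circ ((0.4101916551589966, 0.018437299877405167), 0.05937334522604942) [0.04817755 0.05032657]
 knob 99 [0.42136224 0.03667961] [0.42079526 0.03583706 0.06162789]
green 781 z pct [-0.0003  0.0389  0.0473  0.0489  0.0509]
 circ ((0.5076125264167786, 0.01071785669773817), 0.13715609908103943) [0.04799383 0.05046208]
 knob 66 [0.59900721 0.04769781] [0.59471681 0.04629147 0.06666238]
board 9067 z pct [0.0227 0.0343 0.0356 0.0368 0.039 ]
 rect (array([0.49227047, 0.31603992]), (0.3222569227218628, 0.22101227939128876), np.float32(0.059247058))
 plane (
[... 593 characters left out ...]

red 511 z pct [0.0076 0.0242 0.042  0.0484 0.05  ]
 circ ((0.7757050395011902, -0.18811412155628204), 0.45174676179885864) [0.04772085 0.04976965]
 knob 43 [0.42271828 0.03782897] [0.46009127 0.01452937 0.08366867]
green 610 z pct [0.0087 0.028  0.0445 0.0487 0.0503]
 circ ((0.8666074275970459, -0.17857861518859863), 0.3838442862033844) [0.04789514 0.04996711]
 knob 43 [0.60089087 0.0486363 ] [0.60408201 0.04591107 0.05375635]
board 3507 z pct [0.0046 0.0321 0.0344 0.0362 0.0532]
 rect (array([0.49900073, 0.27975038]), (0.3204858601093292, 0.2971133291721344), np.float32(0.049407095))
 plane (array([0.50808966, 0.27553284]), (0.3448919951915741, 0.30780714750289917), np.float32(0.06539582))
```

Measured: station origin at (0.511, 0.043), with its x axis at 1.632 rad. The dish is at station (-151, +33) mm, yawed +13°. The pot spacing comes out at 178 mm and the board size fits what was given. My plan is to square and centre the dish with a flat two-finger push on its +y side, then push it from the rear through the gap.

Request:
{"name": "move_arm", "arguments": {"motion": [[0, 0, -50, 0, 0, 0, 0.3], [40, -44, -50, 0, 0, 0, 0.3], [80, -88, -50, 0, 0, 0, 0.3], [120, -132, -50, 0, 0, 0, 0.3], [160, -176, -50, 0, 0, 0, 0.3]], "newtons": 20}}

```text
clock: 0.72
tool_pos: [0.3228, -0.349, 0.2886]
eef_rot: [0.98, 0.199, 0.0, -0.0]
contact_force: [1.2, -0.0, 0.5]
opening: 0.702
finger_force: 0.0
```

Request:
{"name": "move_arm", "arguments": {"motion": [[40, -44, 0, 0, 0, 4, 0.3], [80, -88, 0, 0, 0, 8, 0.3], [120, -132, 0, 0, 0, 12, 0.3], [160, -176, 0, 0, 0, 16, 0.3], [169, -184, 0, 0, 0, 19.4, 0.3]]}}

```text
clock: 1.35
tool_pos: [0.4074, -0.1112, 0.2887]
eef_rot: [0.999, 0.034, 0.0, -0.001]
contact_force: [0.2, -0.6, -0.7]
opening: 0.697
finger_force: 0.0
```

Request:
{"name": "move_arm", "arguments": {"motion": [[0, 0, 0, 0, 0, 0, 0.3], [0, 0, 0, 0, 0, 0, 0.3]]}}

```text
clock: 1.6
tool_pos: [0.4057, -0.1167, 0.2886]
eef_rot: [1.0, 0.031, -0.0, 0.0]
contact_force: [0.2, -0.7, -0.2]
opening: 0.701
finger_force: 0.0
```

Request:
{"name": "move_arm", "arguments": {"motion": [[0, 0, 60, 0, 0, 0, 0.3], [0, 0, 120, 0, 0, 0, 0.3], [0, 0, 180, 0, 0, 0, 0.3], [0, 0, 230, 0, 0, 0, 0.3], [0, 0, 250, 0, 0, 0, 0.3]]}}

```text
clock: 2.22
tool_pos: [0.4055, -0.1185, 0.0521]
eef_rot: [1.0, 0.03, -0.009, 0.0]
contact_force: [0.7, 0.0, 0.3]
opening: 0.7
finger_force: 0.0
```

Request:
{"name": "move_arm", "arguments": {"motion": [[0, 0, 15, 0, 0, 0, 0.3], [0, 0, 26, 0, 0, 0, 0.3], [0, 0, 26, 0, 0, 0, 0.3]]}}

```text
clock: 2.6
tool_pos: [0.4124, -0.1204, 0.0327]
eef_rot: [0.999, 0.032, -0.009, -0.001]
contact_force: [1.1, -1.3, -0.1]
opening: 0.704
finger_force: 0.0
```

```bash
python3 - <<'E'
from plant import r, eyes
import cv2,numpy as np
print(r.get_state()["tool_pos"])
a=[eyes.snapshot(n)["frame"][:,:,::-1] for n in("top","scene")]
c=[cv2.resize(a[0][140:300,180:380],(400,320)),cv2.resize(a[1][100:260,140:340],(400,320))]
cv2.imwrite("pics/p1.png",np.hstack(c))
E
```

```text
[ 0.41244763 -0.12040064  0.03273703]
```

View pics/p1.png

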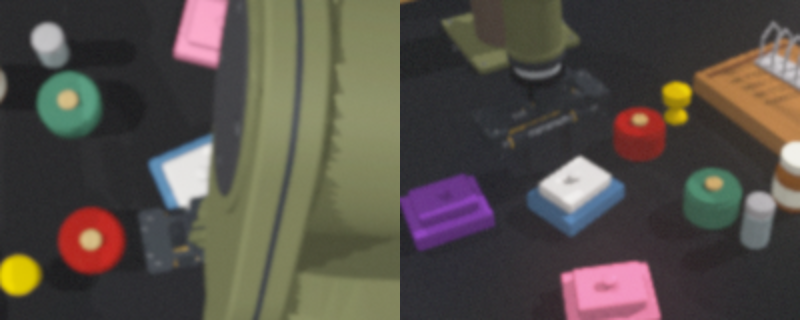

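The arm fell short: the TCP stopped at z = 33 mm because the spot is too close to the base. I'll check which joint is limiting.

```bash
python3 - <<'E'
from plant import r
s=r.get_state(); print(s["q"].round(3),s["contact_force"])
from scipy.spatial.transform import Rotation as R
print(R.from_quat(s["eef_rot"]).as_matrix().round(3))
E
```

```text
[ 0.208  0.883 -0.053  2.265  1.318  0.043 -2.652] [0.23951769 0.23504756 0.59367757]
[[ 0.998  0.062 -0.017]
 [ 0.062 -0.998  0.002]
 [-0.017 -0.003 -1.   ]]
```

q6 is at its lower limit, so the tool has to tilt slightly, fingertips toward the base. I'll lift, tilt 7°, and come down again.

Request:
{"name": "move_arm", "arguments": {"motion": [[0, 0, -50, 0, 0, 0, 0.3], [0, 0, -90, 0, 0, 0, 0.3], [0, 0, -90, 0, -4, 0, 0.3], [0, 0, -90, 0, -7, 0, 0.3], [0, 0, -90, 0, -7, 0, 0.3]]}}

```text
clock: 3.32
tool_pos: [0.4145, -0.1194, 0.1234]
eef_rot: [0.997, 0.029, -0.069, 0.0]
contact_force: [-0.5, -0.5, 0.7]
opening: 0.704
finger_force: 0.0
```

```bash
cat > st.py <<'E'
from plant import r
import numpy as np
from scipy.spatial.transform import Rotation as R
s=r.get_state(); M=R.from_quat(s["eef_rot"]).as_matrix()
O=np.array([.511,.0427]); ex=np.array([-.0617,.998]); ey=np.array([-.998,-.0617])
p=s["tool_pos"]; d=p[:2]-O
print("t",s["clock"],"q",s["q"].round(2),"p",p.round(4),"station",(1000*np.array([d@ex,d@ey])).round(1),"F",s["contact_force"].round(1)); print(M.round(3))
E
python3 st.py
```

```text
t 3.325 q [ 0.54  0.77 -0.63  2.1   0.74  0.66 -2.14] p [ 0.4145 -0.1194  0.1234] station [-155.8  106.3] F [-0.5 -0.5  0.7]
[[ 0.989  0.058 -0.138]
 [ 0.058 -0.998 -0.004]
 [-0.138 -0.004 -0.99 ]]
```

Request:
{"name": "move_arm", "arguments": {"motion": [[-7, -5, 1, 0, 0, 0, 0.3], [-1, -5, 50, 0, 0, 0, 0.3], [5, -5, 90, 0, 0, 0, 0.3], [8, -5, 111, 0, 0, 0, 0.3], [8, -5, 111, 0, 0, 0, 0.3]]}}

```text
clock: 3.95
tool_pos: [0.4043, -0.1135, 0.0116]
eef_rot: [0.997, 0.032, -0.071, 0.001]
contact_force: [-0.5, -0.0, 0.7]
opening: 0.702
finger_force: 0.0
```

```bash
python3 st.py
```

```text
t 3.95 q [ 0.37  0.96 -0.37  2.17  1.05  0.38 -2.42] p [ 0.4043 -0.1135  0.0116] station [-149.3  116.1] F [-0.5 -0.   0.7]
[[ 0.988  0.063 -0.142]
 [ 0.063 -0.998 -0.006]
 [-0.142 -0.003 -0.99 ]]
```

Request:
{"name": "move_arm", "arguments": {"motion": [[6, 0, -0.9, 0, 0, 0, 0.3], [12, 0, -1.7, 0, 0, 0, 0.3], [18, 0, -2.6, 0, 0, 0, 0.3], [24, 0, -3.4, 0, 0, 0, 0.3], [28, 0, -4, 0, 0, 0, 0.3]]}}

```text
clock: 4.58
tool_pos: [0.4316, -0.1112, 0.013]
eef_rot: [0.997, 0.032, -0.072, -0.0]
contact_force: [-5.9, 3.3, 3.8]
opening: 0.699
finger_force: 3.6
```

Request:
{"name": "move_arm", "arguments": {"motion": [[4, 0, -0.6, 0, 0, 0, 0.3], [8, 0, -1.1, 0, 0, 0, 0.3], [12, 0, -1.7, 0, 0, 0, 0.3], [16, 0, -2.3, 0, 0, 0, 0.3], [16, 0, -2.3, 0, 0, 0, 0.3]]}}

```text
clock: 5.2
tool_pos: [0.4489, -0.11, 0.0129]
eef_rot: [0.997, 0.032, -0.071, -0.0]
contact_force: [-5.3, 3.1, 2.1]
opening: 0.701
finger_force: 2.4
```

```bash
cat > dish.py <<'E'
from h import *
from plant import eyes
O=np.array([.511,.0427]); ex=np.array([-.0617,.998]); ey=np.array([-.998,-.0617])
def where(n):
    s=eyes.snapshot(n); c,ray,X=cloud(s); hsv=cv2.cvtColor(s["frame"],cv2.COLOR_RGB2HSV).astype(int); H,S,V=[hsv[...,i] for i in range(3)]
    d=X[...,:2]-O; st=np.dstack([d@ex,d@ey])
    roi=(abs(st[...,1])<.12)&(st[...,0]>-.24)&(st[...,0]<.18)
    m=roi&(X[...,2]>.019)&(X[...,2]<.06)&(((H>98)&(H<120)&(S>90)&(V>60))|((V>140)&(S<60)))
    m=big(m); ce,wh,th=rect(st[m]); 
    th=th if th<np.pi/2 else th-np.pi
    lid=big(roi&(V>140)&(S<60)&(abs(X[...,2]-.046)<.006)); lc=rect(st[lid])
    print(n,"base",(ce*1000).round(1),(np.array(wh)*1000).round(1),"deg",round(np.degrees(th),1),"| lid",(lc[0]*1000).round(1),(np.array(lc[1])*1000).round(1),round(np.degrees(lc[2]),1))
    return s
if __name__=="__main__":
    a=[where(n)["frame"][:,:,::-1] for n in("top","scene")]
    import sys
    if len(sys.argv)>1: cv2.imwrite(f"pics/{sys.argv[1]}.png",np.hstack([cv2.resize(a[0][140:300,140:340],(400,320)),cv2.resize(a[1][100:260,160:360],(400,320))]))
E
python3 st.py; python3 dish.py p2
```

```text
t 5.2 q [ 0.41  0.98 -0.47  2.04  0.93  0.51 -2.3 ] p [ 0.4489 -0.11    0.0129] station [-148.6   71.4] F [-5.3  3.1  2.1]
[[ 0.988  0.063 -0.141]
 [ 0.063 -0.998 -0.004]
 [-0.141 -0.005 -0.99 ]]
top base [ 111.6 -111.3] [47.4 11.5] deg 4.3 | lid [ 106.9 -110.3] [38.8  7.7] 14.2
scene base [-160.7   11.3] [110.9  90.9] deg -0.2 | lid [-161.7   12.5] [84.5 66.5] 2.6
```

View pics/p2.png

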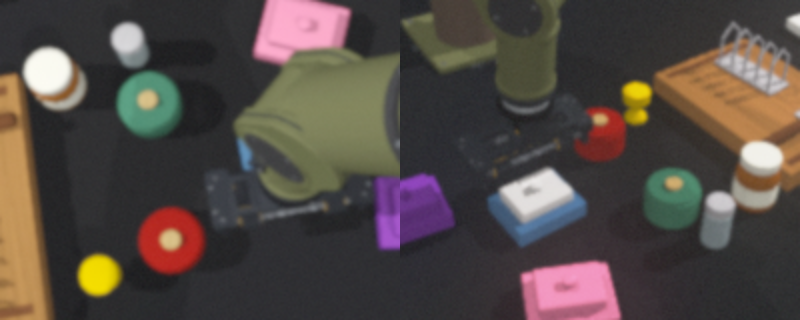

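The side push worked: the dish is now square to the station (about 0°) with roughly 13 mm still to shift. The other things are untouched. I'll push 13 mm more, back off, and lift.

Request:
{"name": "move_arm", "arguments": {"motion": [[4, 0, -0.6, 0, 0, 0, 0.3], [8, 0, -1.1, 0, 0, 0, 0.3], [11, 0, -1.6, 0, 0, 0, 0.3], [13, 0, -1.8, 0, 0, 0, 0.3], [13, 0, -1.8, 0, 0, 0, 0.3]]}}

```text
clock: 5.92
tool_pos: [0.4608, -0.1111, 0.0128]
eef_rot: [0.997, 0.031, -0.072, 0.001]
contact_force: [-5.4, -0.2, 2.7]
opening: 0.701
finger_force: 3.1
```

```bash
python3 st.py
```

```text
t 5.925 q [ 0.41  0.99 -0.49  2.    0.9   0.55 -2.27] p [ 0.4608 -0.1111  0.0128] station [-150.4   59.6] F [-5.4 -0.2  2.7]
[[ 0.988  0.061 -0.144]
 [ 0.061 -0.998 -0.007]
 [-0.144 -0.002 -0.99 ]]
```

Request:
{"name": "move_arm", "arguments": {"motion": [[-12, 0, 1.7, 0, 0, 0, 0.3], [-20, 0, -50, 0, 0, 0, 0.3], [-28, 0, -110, 0, 0, 0, 0.3], [-36, 0, -165, 0, 0, 0, 0.3], [-36, -60, -165, 0, 0, 0, 0.3]]}}

```text
clock: 6.55
tool_pos: [0.4503, -0.0564, 0.1841]
eef_rot: [0.998, 0.025, -0.065, 0.002]
contact_force: [1.4, 1.7, -0.4]
opening: 0.699
finger_force: 0.0
```

```bash
python3 st.py; python3 dish.py p3
```

```text
t 6.55 q [ 0.46  0.7  -0.72  1.99  0.6   0.82 -2.15] p [ 0.4503 -0.0564  0.1841] station [-95.2  66.7] F [ 1.4  1.7 -0.4]
[[ 0.99   0.049 -0.129]
 [ 0.049 -0.999 -0.007]
 [-0.129  0.001 -0.992]]
top base [ 111.3 -112. ] [49.  11.8] deg 4.6 | lid [ 11.8 -88.9] [22.3  5.5] 95.2
scene base [-163.3   -0.4] [110.8  90.6] deg 0.0 | lid [-163.7   -0. ] [83.3 66.3] 0.3
```

View pics/p3.png

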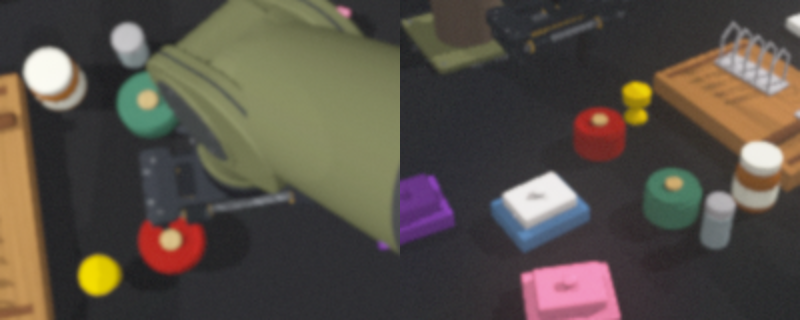

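```bash
cat > go.py <<'E'
import sys,numpy as np
from plant import r
from scipy.spatial.transform import Rotation as R
# go.py sx sy z yawdeg : shift (mm) and turn (deg) in tool axes to a vertical tool, tool x at station yaw
sx,sy,z,yaw=map(float,sys.argv[1:5])
O=np.array([.511,.0427]); ex=np.array([-.0617,.998]); ey=np.array([-.998,-.0617])
s=r.get_state(); M=R.from_quat(s["eef_rot"])
p=np.r_[O+sx/1e3*ex+sy/1e3*ey,z/1e3]; a=np.radians(yaw); x=np.r_[np.cos(a)*ex+np.sin(a)*ey,0]; x/=np.linalg.norm(x); zz=np.array([0,0,-1.])
G=R.from_matrix(np.c_[x,np.cross(zz,x),zz])
print("shift",(1e3*M.inv().apply(p-s["tool_pos"])).round(1),"turn",np.degrees((M.inv()*G).as_rotvec()).round(2))
E
python3 go.py -190 0 200 -45; python3 go.py -250 0 180 0
python3 - <<'E'
from h import *
s=dict(np.load("top0.npz")); c,ray,X=cloud(s); hsv=cv2.cvtColor(s["frame"],cv2.COLOR_RGB2HSV).astype(int); H,S,V=[hsv[...,i] for i in range(3)]
O=np.array([.511,.0427]); ex=np.array([-.0617,.998]); ey=np.array([-.998,-.0617])
m=blob((H>130)&(H<155)&(S>120),351,245,35); d=X[m&(X[...,2]>.018)][:,:2]-O
P=np.c_[d@ex,d@ey]*1e3; print("purple",P.min(0),P.max(0),rect(P))
for u,v in((415,208),(405,162),(205,162),(166,178)): 
    q=plane(c,ray[v:v+1,u:u+1],np.ones((1,1),bool),.08)[0]-O; print(u,v,q@ex,q@ey)
E
```

```text
shift [ 64.1 105.9 -26.3] turn [ -3.35   7.04 -44.42]
shift [ 66.1 166.1  -6.8] turn [ -6.26   5.65 -89.34]
purple [-377.00133219   59.8706806 ] [-64.91468889 162.38245124] (array([-221.47564697,  103.04027557]), (306.3999328613281, 95.6096420288086), np.float32(3.060725))
415 208 -0.48052941812363703 0.054175707426526255
405 162 -0.48828564173652556 -0.06454426767523727
205 162 0.0077553526934777215 -0.15420106317564664
166 178 0.10932684604691503 -0.13064574138228835
```

Request:
{"name": "move_arm", "arguments": {"motion": [[13, 33, -10, -0.7, 0.6, -9.9, 0.5], [26, 66, -20, -1.4, 1.25, -19.8, 0.5], [40, 100, -20, -2.1, 1.9, -29.7, 0.5], [53, 133, -20, -2.8, 2.5, -39.7, 0.5], [66, 166, -20, -3.5, 3.1, -49.6, 0.5]]}}

```text
clock: 7.28
tool_pos: [0.526, -0.2147, 0.1911]
eef_rot: [0.892, 0.451, -0.036, 0.001]
contact_force: [1.0, 0.1, -0.3]
opening: 0.502
finger_force: 0.0
```

```bash
python3 go.py -250 0 180 0; python3 st.py
```

```text
shift [ 7.3 -4.  10.8] turn [ -3.     2.92 -39.84]
t 7.275 q [ 0.78  0.85 -0.94  1.72  0.81  1.08 -1.1 ] p [ 0.526  -0.2147  0.1911] station [-257.8    0.9] F [ 1.   0.1 -0.3]
[[ 0.59   0.805 -0.063]
 [ 0.805 -0.593 -0.033]
 [-0.064 -0.031 -0.997]]
```

Request:
{"name": "move_arm", "arguments": {"motion": [[2, -1, 3, -0.7, 0.7, -10, 0.5], [4, -2, 6, -1.5, 1.4, -20, 0.5], [6, -3, 9, -2.3, 2.2, -30, 0.5], [7, -4, 11, -3, 2.9, -39.8, 0.5], [7, -4, 11, -3, 2.9, -39.8, 0.5]]}}

```text
clock: 7.9
tool_pos: [0.5254, -0.2062, 0.1794]
eef_rot: [0.688, 0.726, -0.001, -0.001]
contact_force: [-0.3, 0.8, -0.7]
opening: 0.499
finger_force: 0.0
```

```bash
python3 go.py -250 0 180 0; python3 st.py; python3 dish.py p4
```

```text
shift [-0.7  1.  -0.6] turn [-0.1  -0.01 -0.5 ]
t 7.9 q [ 0.87  0.92 -1.11  1.78  0.94  1.08 -0.54] p [ 0.5254 -0.2062  0.1794] station [-249.2    1. ] F [-0.3  0.8 -0.7]
[[-0.053  0.999 -0.002]
 [ 0.999  0.053  0.   ]
 [ 0.    -0.002 -1.   ]]
top base [-162.2    3.9] [110.1  90.3] deg 0.1 | lid [-162.4    4. ] [84.3 64.5] 0.2
scene base [-1.633e+02  1.000e-01] [110.1  91.5] deg 0.7 | lid [-1.64e+02  1.00e-01] [83.3 67.1] 179.8
```

View pics/p4.png

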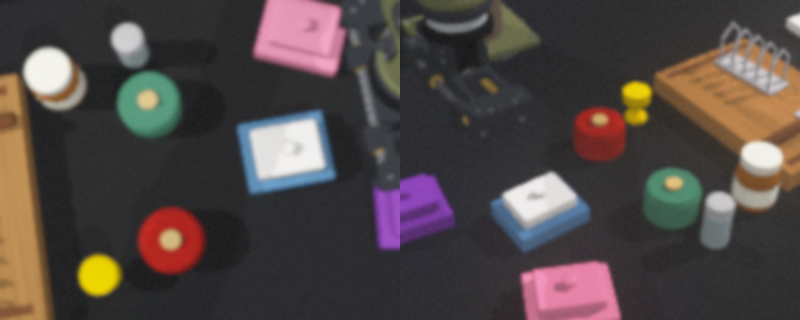

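```bash
cat > pots.py <<'E'
from h import *
O=np.array([.511,.0427]); ex=np.array([-.0617,.998]); ey=np.array([-.998,-.0617])
for n in("top","scene"):
    s=dict(np.load(n+"0.npz")); c,ray,X=cloud(s); hsv=cv2.cvtColor(s["frame"],cv2.COLOR_RGB2HSV).astype(int); H,S,V=[hsv[...,i] for i in range(3)]
    d=X[...,:2]-O; st=np.dstack([d@ex,d@ey])*1e3; Z=X[...,2]
    for k,m,y in(("red",((H<6)|(H>172))&(S>120)&(V>60),89),("green",(H>65)&(H<95)&(S>70)&(V>40),-89)):
        t=m&(np.hypot(st[...,0],st[...,1]-y)<50)&(Z>.044)&(Z<.053)
        P=st[t]; lo,hi=np.percentile(P,[1,99],axis=0); print(n,k,len(P),"mid",((lo+hi)/2).round(1),"size",(hi-lo).round(1),"circ",cv2.minEnclosingCircle(P.astype(np.float32)))
    t=(H>5)&(H<25)&(S>90)&(V>90)&(abs(Z-.035)<.006)&(st[...,0]>120)&(abs(st[...,1])<120)
    for a in(-80,0,80):
        u=t&(abs(st[...,1]-a)<30); print(n,"board edge y",a,np.percentile(st[u][:,0],.5).round(1))
E
python3 pots.py
```

```text
top red 588 mid [-0.8 90.8] size [67.6 69.7] circ ((-1.5799057483673096, 90.64337158203125), 37.912906646728516)
top green 500 mid [ -0.1 -87. ] size [67.2 70. ] circ ((0.4557361602783203, -86.59898376464844), 38.014625549316406)
top board edge y -80 164.3
top board edge y 0 164.9
top board edge y 80 164.5
scene red 232 mid [-1.6 85.8] size [69.  71.1] circ ((-2.347992420196533, 85.60590362548828), 37.388301849365234)
scene green 318 mid [ -0.7 -92.7] size [68.6 69.9] circ ((0.1566014140844345, -92.85985565185547), 39.57728958129883)
scene board edge y -80 162.3
scene board edge y 0 164.4
scene board edge y 80 164.3
```

Request:
{"name": "move_arm", "arguments": {"motion": [[0, 0, 50, 0, 0, -0.5, 0.5], [0, -1, 100, 0, 0, -0.5, 0.5], [0, -1, 145, 0, 0, -0.5, 0.5], [0, -1, 167, 0, 0, -0.5, 0.5], [0, -1, 167, 0, 0, -0.5, 0.5]]}}

```text
clock: 8.62
tool_pos: [0.524, -0.2056, 0.0116]
eef_rot: [0.685, 0.729, -0.001, -0.001]
contact_force: [-0.8, 0.4, -0.3]
opening: 0.501
finger_force: 0.0
```

```bash
python3 go.py -230 2 12 0; python3 st.py
```

```text
shift [18.6  0.4 -0.4] turn [-0.21 -0.01  0.04]
t 8.625 q [ 0.79  1.15 -0.92  1.86  1.25  0.88 -0.74] p [ 0.524  -0.2056  0.0116] station [-248.6    2.3] F [-0.8  0.4 -0.3]
[[-0.062  0.998 -0.004]
 [ 0.998  0.062 -0.   ]
 [ 0.    -0.004 -1.   ]]
```

Request:
{"name": "move_arm", "arguments": {"motion": [[8, 0, 0, 0, 0, 0, 0.5], [16, 0, 0, 0, 0, 0, 0.5], [22, 0, 0, 0, 0, 0, 0.5], [27, 0, 0, 0, 0, 0, 0.5], [32, 0, 0, 0, 0, 0, 0.5]]}}

```text
clock: 9.25
tool_pos: [0.5239, -0.1787, 0.0142]
eef_rot: [0.685, 0.728, -0.003, 0.004]
contact_force: [1.1, -9.3, 6.5]
opening: 0.499
finger_force: 4.9
```

Request:
{"name": "move_arm", "arguments": {"motion": [[7, 0.6, 0, 0, 0, 0, 0.5], [14, 1.2, 0, 0, 0, 0, 0.5], [21, 1.8, 0, 0, 0, 0, 0.5], [28, 2.4, 0, 0, 0, 0, 0.5], [34, 2.9, 0, 0, 0, 0, 0.5]]}}

```text
clock: 9.88
tool_pos: [0.5243, -0.1449, 0.0142]
eef_rot: [0.685, 0.728, -0.004, 0.004]
contact_force: [-0.3, -11.3, 9.4]
opening: 0.501
finger_force: 5.6
```

```bash
python3 st.py; python3 dish.py p5
```

```text
t 9.875 q [ 0.69  1.13 -0.92  1.92  1.29  0.86 -0.92] p [ 0.5243 -0.1449  0.0142] station [-188.1   -1.7] F [ -0.3 -11.3   9.4]
[[-0.06   0.998  0.   ]
 [ 0.998  0.06  -0.011]
 [-0.011 -0.    -1.   ]]
top base [-115.9    1.2] [99.4 90.4] deg -0.1 | lid [-121.1    1.1] [83.6 64.2] 0.1
scene base [-121.    -8.7] [110.   79.3] deg 0.7 | lid [-97.2  -2.2] [65.8 36.7] 92.6
```

View pics/p5.png

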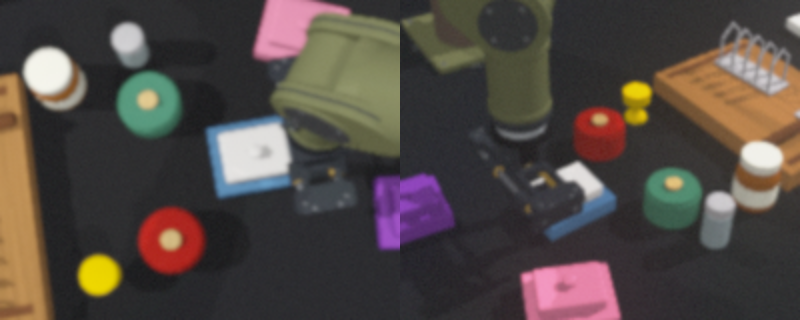

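In the top view the dish is within 1 mm of the gap's centre line at −0.1° yaw. I'll go straight in.

Request:
{"name": "move_arm", "arguments": {"motion": [[8, 0, 0, 0, 0, 0, 0.5], [16, -0.1, 0, 0, 0, 0, 0.5], [24, -0.1, 0, 0, 0, 0, 0.5], [32, -0.2, 0, 0, 0, 0, 0.5], [40, -0.2, 0, 0, 0, 0, 0.5]]}}

```text
clock: 10.6
tool_pos: [0.5219, -0.1048, 0.0141]
eef_rot: [0.686, 0.728, -0.004, 0.004]
contact_force: [1.3, -10.2, 8.1]
opening: 0.5
finger_force: 5.3
```

Request:
{"name": "move_arm", "arguments": {"motion": [[6, 0, 0, 0, 0, 0, 0.5], [12, 0, 0, 0, 0, 0, 0.5], [18, -0.1, 0, 0, 0, 0, 0.5], [24, -0.1, 0, 0, 0, 0, 0.5], [30, -0.1, 0, 0, 0, 0, 0.5]]}}

```text
clock: 11.22
tool_pos: [0.5199, -0.0753, 0.0141]
eef_rot: [0.686, 0.728, -0.004, 0.004]
contact_force: [0.9, -10.8, 9.5]
opening: 0.501
finger_force: 5.8
```

```bash
python3 st.py; python3 dish.py p6
```

```text
t 11.225 q [ 0.57  1.13 -0.93  1.98  1.33  0.85 -1.11] p [ 0.5199 -0.0753  0.0141] station [-118.3   -1.6] F [  0.9 -10.8   9.5]
[[-0.06   0.998  0.001]
 [ 0.998  0.06  -0.011]
 [-0.012  0.    -1.   ]]
top base [-39.9   1.2] [90.4 86.9] deg 89.7 | lid [-46.4   1.3] [73.5 63.9] 0.2
scene base [-32.3 -19.1] [138.2  71.9] deg 46.9 | lid [-21.   -1.7] [65.6 28.2] 95.8
```

View pics/p6.png

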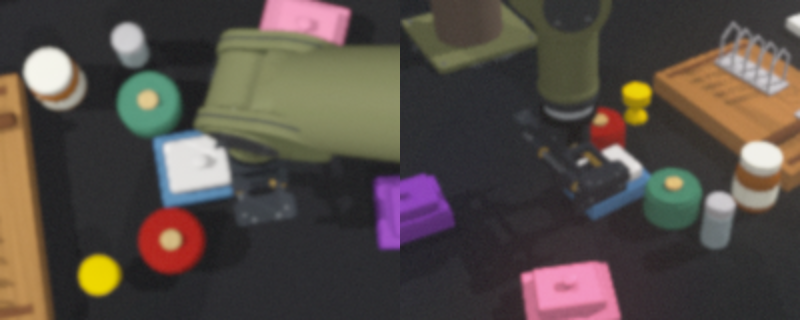

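The dish's leading end is in the gap with visible clearance on both sides. I'll carry on.

Request:
{"name": "move_arm", "arguments": {"motion": [[8, -0.1, 0, 0, 0, 0, 0.5], [16, -0.2, 0, 0, 0, 0, 0.5], [24, -0.3, 0, 0, 0, 0, 0.5], [32, -0.4, 0, 0, 0, 0, 0.5], [40, -0.4, 0, 0, 0, 0, 0.5]]}}

```text
clock: 11.95
tool_pos: [0.5168, -0.0352, 0.0139]
eef_rot: [0.686, 0.728, -0.004, 0.004]
contact_force: [-0.3, -10.8, 8.9]
opening: 0.503
finger_force: 5.7
```

Request:
{"name": "move_arm", "arguments": {"motion": [[8, 0, 0, 0, 0, 0, 0.5], [16, -0.1, 0, 0, 0, 0, 0.5], [24, -0.1, 0, 0, 0, 0, 0.5], [32, -0.2, 0, 0, 0, 0, 0.5], [40, -0.2, 0, 0, 0, 0, 0.5]]}}

```text
clock: 12.58
tool_pos: [0.5141, 0.0043, 0.0139]
eef_rot: [0.686, 0.728, -0.004, 0.005]
contact_force: [0.4, -12.5, 11.4]
opening: 0.505
finger_force: 6.2
```

```bash
python3 st.py; python3 dish.py
```

```text
t 12.575 q [ 0.42  1.13 -0.94  2.01  1.36  0.86 -1.3 ] p [0.5141 0.0043 0.0139] station [-38.6  -0.8] F [  0.4 -12.5  11.4]
[[-0.06   0.998  0.001]
 [ 0.998  0.06  -0.012]
 [-0.012  0.    -1.   ]]
top base [41.2  2.6] [90.4 80.1] deg 90.0 | lid [35.4  3.2] [66.3 62.3] 179.9
scene base [67.8 -8.8] [79.5 39. ] deg 82.3 | lid [62.3 -1.2] [65.3 19.2] 93.9
```

Request:
{"name": "move_arm", "arguments": {"motion": [[8, 0, 0, 0, 0, 0, 0.5], [16, 0, 0, 0, 0, 0, 0.5], [24, 0.1, 0, 0, 0, 0, 0.5], [32, 0.2, 0, 0, 0, 0, 0.5], [40, 0.3, 0, 0, 0, 0, 0.5]]}}

```text
clock: 13.3
tool_pos: [0.5116, 0.0447, 0.0136]
eef_rot: [0.685, 0.728, -0.004, 0.004]
contact_force: [0.1, -10.1, 8.8]
opening: 0.497
finger_force: 5.6
```

Request:
{"name": "move_arm", "arguments": {"motion": [[7, 0, 0, 0, 0, 0, 0.5], [14, 0, 0, 0, 0, 0, 0.5], [21, 0, 0, 0, 0, 0, 0.5], [27, 0, 0, 0, 0, 0, 0.5], [32, 0, 0, 0, 0, 0, 0.5]]}}

```text
clock: 13.92
tool_pos: [0.5096, 0.0766, 0.0136]
eef_rot: [0.685, 0.728, -0.004, 0.004]
contact_force: [1.3, -11.9, 10.8]
opening: 0.497
finger_force: 6.0
```

Request:
{"name": "move_arm", "arguments": {"motion": [[1.5, 0, 0, 0, 0, 0, 0.5], [3, 0, 0, 0, 0, 0, 0.5], [4.5, 0, 0, 0, 0, 0, 0.5], [5, 0, 0, 0, 0, 0, 0.5], [5, 0, 0, 0, 0, 0, 0.5]]}}

```text
clock: 14.55
tool_pos: [0.5092, 0.0816, 0.0136]
eef_rot: [0.685, 0.728, -0.004, 0.004]
contact_force: [1.8, -10.8, 9.2]
opening: 0.496
finger_force: 5.4
```

```bash
python3 st.py; python3 dish.py
```

```text
t 14.55 q [ 0.28  1.14 -0.96  2.    1.36  0.87 -1.44] p [0.5092 0.0816 0.0136] station [38.9 -0.6] F [  1.8 -10.8   9.2]
[[-0.06   0.998  0.001]
 [ 0.998  0.06  -0.011]
 [-0.011  0.    -1.   ]]
top base [120.5  20.7] [75.  54.7] deg 0.1 | lid [114.8  19.3] [65.7 35.7] 172.7
scene base [ 90.3 -45.5] [128.   24.3] deg 11.7 | lid [140.4  15.3] [20.8 10.9] 77.0
```

Request:
{"name": "move_arm", "arguments": {"motion": [[1, 0, 0, 0, 0, 0, 0.5], [2, 0, 0, 0, 0, 0, 0.5], [3, 0, 0, 0, 0, 0, 0.5], [4, 0, 0, 0, 0, 0, 0.5], [4, 0, 0, 0, 0, 0, 0.5]]}}

```text
clock: 15.28
tool_pos: [0.509, 0.0857, 0.0136]
eef_rot: [0.685, 0.728, -0.004, 0.004]
contact_force: [0.0, -9.9, 9.0]
opening: 0.501
finger_force: 5.3
```

Request:
{"name": "move_arm", "arguments": {"motion": [[0.7, 0, 0, 0, 0, 0, 0.5], [1.4, 0, 0, 0, 0, 0, 0.5]]}}

```text
clock: 15.52
tool_pos: [0.509, 0.0857, 0.0136]
eef_rot: [0.686, 0.728, -0.005, 0.005]
contact_force: [1.1, -14.0, 11.8]
opening: 0.499
finger_force: 7.0
```

Request:
{"name": "move_arm", "arguments": {"motion": [[0.7, 0, 0, 0, 0, 0, 0.5], [1.2, 0, 0, 0, 0, 0, 0.5], [1.2, 0, 0, 0, 0, 0, 0.5]]}}

```text
clock: 15.9
tool_pos: [0.5089, 0.0863, 0.0135]
eef_rot: [0.686, 0.728, -0.005, 0.005]
contact_force: [0.4, -14.2, 11.2]
opening: 0.503
finger_force: 7.2
```

```bash
python3 st.py; python3 dish.py p7
```

```text
t 15.9 q [ 0.27  1.14 -0.96  2.    1.35  0.88 -1.45] p [0.5089 0.0863 0.0135] station [43.6 -0.6] F [  0.4 -14.2  11.2]
[[-0.06   0.998  0.001]
 [ 0.998  0.06  -0.015]
 [-0.015  0.    -1.   ]]
top base [126.8  28.8] [77.6 49.8] deg -13.4 | lid [119.3  17.4] [64.1 35.5] 179.0
scene base [ 92.6 -45.3] [131.7  24. ] deg 11.5 | lid [147.3  14.7] [24.3 10.6] 87.2
```

View pics/p7.png

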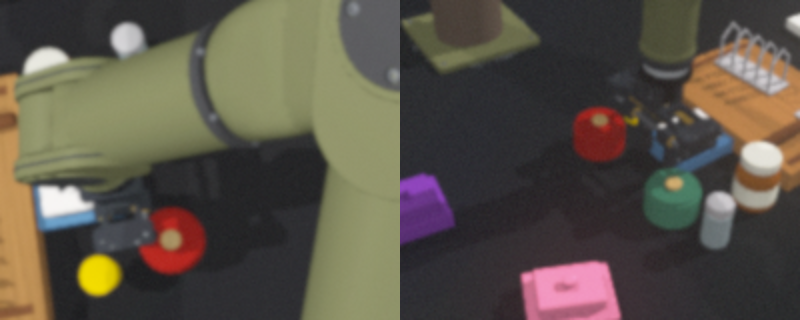

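Request:
{"name": "move_arm", "arguments": {"motion": [[1, 0, 0, 0, 0, 0, 0.5], [2, 0, 0, 0, 0, 0, 0.5], [3, 0, 0, 0, 0, 0, 0.5], [3, 0, 0, 0, 0, 0, 0.5]]}}

```text
clock: 16.5
tool_pos: [0.5089, 0.0863, 0.0136]
eef_rot: [0.686, 0.727, -0.007, 0.008]
contact_force: [0.8, -19.3, 17.0]
opening: 0.502
finger_force: 10.0
```

The board contact is confirmed: the force rose to 19 N with no further motion. Now I'll back off and lift.

Request:
{"name": "move_arm", "arguments": {"motion": [[-5, 0, 0, 0, 0, 0, 0.5], [-18, 0, 0, 0, 0, 0, 0.5], [-38, 0, 0, 0, 0, 0, 0.5], [-40, 0, -50, 0, 0, 0, 0.5], [-40, 0, -110, 0, 0, 0, 0.5]]}}

```text
clock: 17.12
tool_pos: [0.5096, 0.0551, 0.1231]
eef_rot: [0.685, 0.729, -0.001, -0.001]
contact_force: [1.7, -0.2, -0.4]
opening: 0.501
finger_force: 0.0
```

Request:
{"name": "move_arm", "arguments": {"motion": [[0, 0, -60, 0, 0, 0, 0.5], [-60, 0, -100, 0, 0, 0, 0.5], [-120, 0, -100, 0, 0, 0, 0.5], [-180, 0, -100, 0, 0, 0, 0.5], [-220, 0, -100, 0, 0, 0, 0.5]]}}

```text
clock: 17.75
tool_pos: [0.5238, -0.1672, 0.2225]
eef_rot: [0.685, 0.728, -0.001, -0.0]
contact_force: [0.6, 0.5, -1.0]
opening: 0.499
finger_force: 0.0
```

```bash
python3 st.py; python3 dish.py p8
```

```text
t 17.75 q [ 0.86  0.88 -1.21  1.79  0.91  1.16 -0.59] p [ 0.5238 -0.1672  0.2225] station [-2.103e+02  2.000e-01] F [ 0.6  0.5 -1. ]
[[-0.06   0.998 -0.002]
 [ 0.998  0.06  -0.001]
 [-0.001 -0.002 -1.   ]]
top base [107.5   3.1] [109.   90.7] deg -0.2 | lid [108.5   3. ] [84.7 64.2] 180.0
scene base [110.2   5. ] [111.6 104.2] deg -0.7 | lid [108.9  -1.5] [84.6 67.3] 0.8
```

View pics/p8.png

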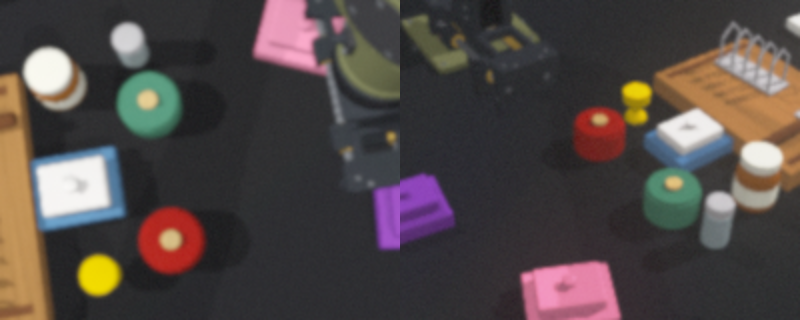

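The dish lies square against the board edge at about x = 109 mm and −0.2°. The hand is clear, and nothing else visible in the two crops has moved.

```bash
python3 -c "
from plant import finish_job; print(finish_job())"
```

```text
the job is handed in; nothing more can be done
None
```

The butter dish went lengthwise through the gap between the pots and now sits against the bread board's edge (contact confirmed by force, about 0.2° off square), with the hand clear and the job handed in; the pictures show nothing else disturbed.

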